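Push a stuck bed-support plug out of a clamped chromatography column

TASK

The bed-support plug is stuck low down in the glass column that is clamped in the retort stand. Take the push rod out of the rack, feed it down through the column's open top and gently push the plug out at the bottom so that it drops into the white tray below, without forcing the glass or the plug. Then stand the rod back in a free hole of the rack, and leave the other things where they are.

Things in the scene. Friction and masses are not known exactly. Their poses are not given: they have to be found in the camera images.
- stand: Fixed retort stand: base plate 255 x 130 x 10 mm, steel post 380 mm high, 170 mm out along its +x, clamp arm 85 mm above the bench to rubber-lined jaws holding a clear glass column. Origin on the bench under the jaws; z up. The clamp gives about 1 mm per 5 N of downward push and springs back; sideways it is stiff. The glass bears up to 12 N from rod or gripper, no more.
- jaw_point (a point): Point between the jaws, 85 mm above the bench; the column's bore passes through it, give or take 0.5 mm. Column: straight clear tube, 100 mm long, outside 29.5 mm, bore 23.5 mm, open at both ends; its lower end is 60 mm above the bench, its mouth 160 mm. Round the mouth is a white end collar, 46 mm wide, 10 mm high, its flat top square to the tube, no lead-in.
- plumb_point (a point): Point straight above jaw_point at the mouth's height, 160 mm above the bench. It is not the mouth's centre: the column is clamped leaning by 0.065 rad (nearly 4 degrees) to an unknown side, different each time, so that the mouth's centre lies 5 mm from here in some direction, to be found by feel or eye. The bore runs straight from there down to jaw_point.
- rod: Push rod, 177 mm long, 0.12 kg, upright in a hole of the rack. Origin at the centre of its foot's flat underside, z along the rod to the handle. White foot 20.5 mm in diameter, 12 mm high, edge nearly sharp; steel stem 8 mm in diameter; black guard disc 32 mm in diameter 113 to 118 mm up; black cylindrical handle 22 mm in diameter 118 to 177 mm up.
- plug: White plug, 16 mm high, 20 mm wide at its flat ends, 23.5 mm at the black O-ring round its middle, stuck in the bore near the jaws. Origin at the centre of its underside, z up; it may sit askew, so its axis does not show the column's lean. It slides at 8 to 14 N, with that drag until the O-ring is out of the glass; then it drops. It bears 22 N at most.
- tray: White open tray, 110 x 88 mm inside about 104 x 82 mm, 32 mm high, floor 3 mm thick, standing on the stand's base plate under the column. Origin at the centre of its underside, x along the 110 mm side.
- rack: Grey rack block, fixed, 115 x 170 x 58 mm. Origin at the centre of its underside. Six round holes 25 mm in diameter, 50 mm deep (floor 8 mm above the underside, rim chamfered 2 mm), at x = -27 and +27 mm, y = -54, 0 and +54 mm in its frame. Three hold the rod and the two tubes, three are free.
- tube_a: Clear capped tube, 20 mm in diameter, white cap 24 mm, 86 mm high, standing in a hole of the rack. Origin at the centre of its underside. Bystander.
- tube_b: Another tube exactly like tube_a in another hole of the rack. Bystander.
- bottle: White round bottle, 64 mm in diameter, 150 mm high. Origin at the centre of its underside. Bystander.
- jar: Clear jar with orange cap, 72 mm in diameter, 100 mm high. Origin at the centre of its underside. Bystander.
- tipbox: Blue box of pipette tips with a green top, 82 x 122 x 59 mm. Origin at the centre of its underside. Bystander.
- vial: Small amber vial with black cap, 26 mm in diameter, 50 mm high. Origin at the centre of its underside. Bystander.
Things that resemble listed ones, but are neither listed nor needed, are in the scene too. What is shaped like the tray but brown or yellow is not meant.

How it is judged:
By the outcome, as a careful person would: the job done as asked, in the order asked, and still so for the second after the job is handed in, with the robot touching nothing.
It also fails if it takes over 72 s, if anything falls off the work surface, if the arm or the gripper's body presses on something with over 40 N, if the wrist force passes 120 N, or if a joint passes its speed limit or range.

ROBOT

A 6-joint arm with a two-finger parallel gripper is mounted at the origin on the work surface. World frame = base frame: x ahead of the robot, y to its left, z up, the work surface at z = 0. Lengths are in m, angles in rad, forces in N, time in s.
With the tool pointing down it reaches from about 0.3 to 0.75 m from the base axis. Payload 8.5 kg.
Tool frame: the origin (TCP) lies midway between the tips of the shut fingers; the grasp point (between the pads) lies 19 mm behind it (manip.grip_depth is the z of the grasp point in the tool frame, in m); z points along the fingers, y is the line along which they close (so a half turn about z gives the same grasp; the last joint's range is limited). The gripper opens to 85 mm and grips with 20 to 120 N. Pads are 22 mm wide; open, the fingers measure 114 mm over their backs; the gripper's body (76 mm by 85 mm) begins 54 mm behind the grasp point. The pads swing forward as they close: fully open they stand 13 mm farther back than shut.
Start: joints at [-1.551, 0.381, 1.297, -0, 1.464, -0.215], TCP at [0.128, -0.535, 0.231] pointing down, gripper open.
Joint ranges: [-3.11, 3.11], [-0.89, 2.33], [0.22, 2.48], [-1.42, 4.56], [0.17, 2.85], [-2.88, 2.88]. Speed limits (rad/s): [2.39, 2.39, 3.14, 3.14, 3.14, 3.14].

INTERFACE

Orientations are given as a unit quaternion [w, x, y, z].
In Python, from station import manip gives the robot as it stands. The module is installed in compiled form; this text tells all that it offers.
- The arm moves only by the tool arm_command, never from a script. Its argument "commands" is a list of rows, each an object with "delta_pos": the shift along the tool's x, y, z in mm, a list of three; "roll": the turn about the tool's z in rad. A call has 1 to 8 rows; each row is the pose to reach, as a shift and turn from the pose commanded when the call began, along the tool's axes at that moment; what a row does not reach only later rows make up. A row lasts 1/8 s, in which the tool goes at most 62.5 mm and 10.7 degrees, less where a joint would pass 70% of its speed; a pose out of reach is approached as far as the arm can. A call with a gripper value outside its range is refused whole. "jaw" is the opening, from 0 (shut) to 1 (fully open), set as the call begins (left out, the last holds). The fingers move at their own pace and stop on an object; "newtons" is the grip in N (left out, the last holds). Time passes only in rows, so rows that repeat a pose let the fingers close. It gives the time, the measured TCP pose, the force, the opening and the grip force at its end, in the units of the state.
- manip.get_state(): the state, without advancing time (a new reading comes with each control period).
- manip.get_image(name): name is "scene" or "top"; returns (picture, depth): 420x560x3 uint8, blue, green, red; 420x560 float32, m along the optical axis (not along the pixel's ray), 0 where there is no reading.
- manip.camera_info(name): a dict with "mtx" (3x3 intrinsics, pixels), "camera_from_world" (4x4, takes a point from world to camera coordinates). Camera axes: x right, y up, looking along -z (the intrinsics and any distortion apply to the point x, -y, -z); pixel columns grow to the right and rows downward; lengths in m; the calibration is good to about 2 mm. A picture is of the moment at which its call begins. camera_info takes no time and is no camera call.
- manip.finish_job(): hands the job in; it is judged then, once.
Trained networks look in the newest picture that a camera, given by its name, has taken for a name from the list of things; names that differ only in an ending like _2 or _b are one class to them, and where a whole thing is asked for, a point or a joint stands for the part that bears it (a point fixed in the world has none). Each returns a list of dicts, best first, with "p" (0 to 1); they miss things now and then, are a little off and sometimes report something else, mostly with a low value. They report only what shows in the picture. A call takes as long as a camera call. They do not tell look-alikes from the thing itself.
- manip.boxes_of(camera, label): "position" ([row, column] in pixels, amid what is visible of it).
The state is a dict: "t": time; "joint_pos": joint angles; "dq": joint speeds; "joint_torque": joint torques, N m; "ee_pos": TCP position; "tcp_rot": TCP orientation; "ft_force": force on the tool from outside, world axes, zero at the start; "moment": the same for the moment, N m; "width": finger opening in m; "gripper_force": force on a finger pad.
Only numpy, scipy, OpenCV 4.12 (cv2) and the standard library are available. Lean on these libraries where they do the work, as an engineer would, in place of code of your own. Each camera call takes 0.05 s, during which the arm holds its last target. There are 200 camera calls.

## Working session

There is one attempt and no reset: what is moved stays moved. The work goes in short steps, Python scripts to look and compute and a tool call to move; the robot and the scene stay as the last step left them, time stands still between calls to the robot, and variables do not carry over. Pictures are saved under pics/ and viewed, at most 10 in all, crops included, and the job is handed in when it is done.

Besides the shell and the picture viewer there is one more tool, called after "Emit:" by a JSON object that holds its "name" and its "arguments". arm_command: Moves the arm, as the interface text tells. Its arguments: {"type":"object","properties":{"commands":{"type":"array","items":{"type":"object","properties":{"delta_pos":{"type":"array","items":{"type":"number"}},"roll":{"type":"number"}}}},"jaw":{"type":"number"},"newtons":{"type":"number"}},"required":["commands"]}

```bash
mkdir -p pics; cat > h.py <<'E'
import numpy as np, cv2
from station import manip
def cam(n):
    i=manip.camera_info(n); return np.array(i['mtx']),np.array(i['camera_from_world']),i
def world(n,r,c,d):
    K,T,_=cam(n); x=(c-K[0,2])/K[0,0]*d; y=(r-K[1,2])/K[1,1]*d
    return (np.linalg.inv(T)@np.array([x,-y,-d,1]))[:3]
def ray_z(n,r,c,z):
    a=world(n,r,c,.1);b=world(n,r,c,1.); return a+(b-a)*(z-a[2])/(b[2]-a[2])
def pix(n,p):
    K,T,_=cam(n); q=T@np.append(p,1); return np.array([K[1,1]*-q[1]/-q[2]+K[1,2],K[0,0]*q[0]/-q[2]+K[0,2]])
E
python3 - <<'E'
from h import *
for n in ('scene','top'):
    im,d=manip.get_image(n); cv2.imwrite(f'pics/{n}0.png',im); np.save(f'{n}d0.npy',d)
    K,T,i=cam(n); print(n,K.round(1).tolist(),np.linalg.inv(T).round(3).tolist(),[k for k in i])
    for l in ('rod','rack','stand','tray','plug','tube_a'):
        for b in manip.boxes_of(n,l)[:4]:
            r,c=b['position']; dd=d[int(r),int(c)]; print(l,round(b['p'],2),np.round([r,c]),world(n,r,c,dd).round(3))
print(manip.get_state())
E
```

```text
scene [[496.5, 0.0, 278.8], [0.0, 496.5, 200.1], [0.0, 0.0, 1.0]] [[-0.77, -0.407, 0.492, 1.153], [0.638, -0.514, 0.573, 0.797], [0.02, 0.755, 0.655, 1.006], [0.0, 0.0, 0.0, 1.0]] ['mtx', 'camera_from_world']
rod 0.67 [259. 355.] [0.5   0.318 0.145]
rack 0.8 [275. 335.] [0.496 0.259 0.033]
stand 0.59 [201. 207.] [ 0.579 -0.208  0.008]
tray 0.75 [133. 281.] [ 0.151 -0.367 -0.001]
tray 0.73 [220. 251.] [ 0.526 -0.053  0.012]
tray 0.69 [255. 409.] [0.266 0.322 0.004]
tray 0.59 [184. 151.] [ 0.668 -0.394 -0.001]
plug 0.53 [151. 238.] [ 0.384 -0.309  0.052]
tube_a 0.55 [256. 317.] [0.526 0.22  0.089]
top [[496.6, 0.0, 276.9], [0.0, 496.6, 218.0], [0.0, 0.0, 1.0]] [[-0.023, 0.981, -0.19, 0.227], [-1.0, -0.026, -0.012, -0.028], [-0.017, 0.19, 0.982, 1.513], [0.0, 0.0, 0.0, 1.0]] ['mtx', 'camera_from_world']
rod 0.47 [222. 162.] [0.485 0.304 0.172]
rack 0.91 [231. 191.] [0.478 0.248 0.054]
stand 0.87 [195. 326.] [ 0.588 -0.164  0.009]
tray 0.93 [213. 287.] [ 0.534 -0.042  0.016]
tray 0.83 [167. 395.] [ 0.674 -0.386  0.001]
tray 0.59 [298. 162.] [0.283 0.342 0.003]
tube_a 0.47 [233. 190.] [0.465 0.243 0.096]
{'t': 0.7, 'joint_pos': array([-1.55128362e+00,  3.80583398e-01,  1.29740503e+00,  6.80862981e-06,
        1.46359468e+00, -2.15236756e-01]), 'dq': array([-0.00107434,  0.00084135, -0.00099767, -0.00075983,  0.00163381,
        0.00094682]), 'joint_torque': array([ 1.85187215e-03, -4.48240793e+01, -2.31439805e+01, -1.31639945e-04,
        5.16431810e-04, -2.01969513e-06]), 'ee_pos': array([ 0.12796253, -0.53488679,  0.23132962]), 'tcp_rot': array([5.08088235e-06, 9.93119534e-01, 1.17105044e-01, 2.90222788e-06]), 'ft_force': array([ 0.21893842, -0.03975769, -0.37616491]), 'moment': array([ 0.01292768, -0.00983538, -0.03876045]), 'gripper_force': 0.0, 'width': 0.08558741029769046}
```

```bash
python3 - <<'E'
import cv2
a=cv2.imread('pics/scene0.png')[80:360,140:500]; cv2.imwrite('pics/s1.png',cv2.resize(a,None,fx=2.1,fy=2.1,interpolation=2))
a=cv2.imread('pics/top0.png')[120:320,130:430]; cv2.imwrite('pics/t1.png',cv2.resize(a,None,fx=2.6,fy=2.6,interpolation=2))
E
```

```text
(no output)
```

View pics/s1.png

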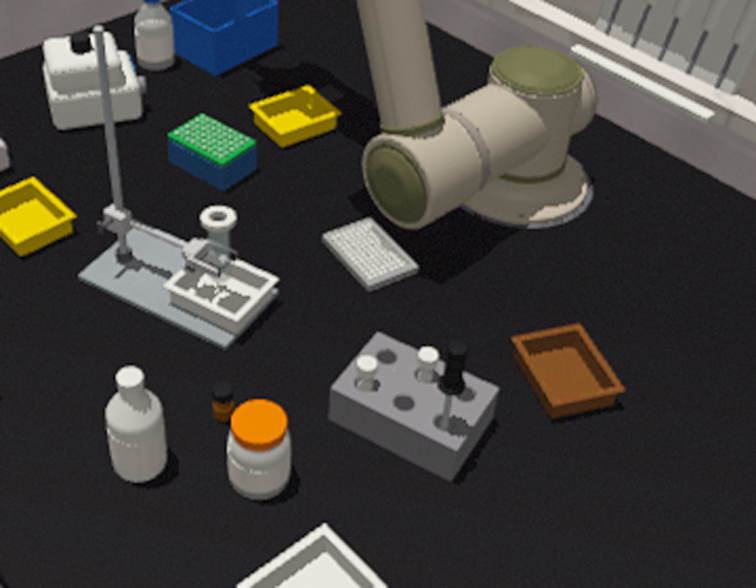

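View pics/t1.png

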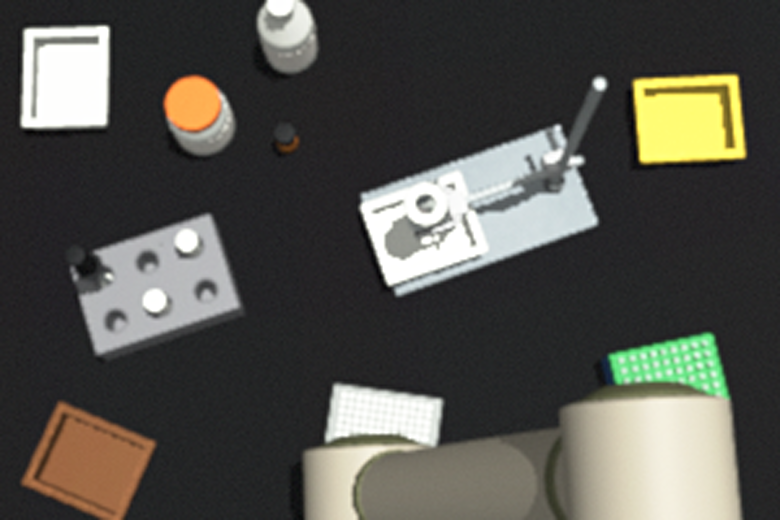

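Scene crop: the rod stands in a rack corner hole (scene ≈ row 255, col 355), the column's white collar is at ≈ (184, 243), and the white tray sits under it. The top crop shows the same: rod at ≈ (222, 162), collar at ≈ (199, 294), with three free holes in the rack.

```bash
cat >> h.py <<'E'
def cloud(n,d):
    K,T,_=cam(n); r,c=np.mgrid[0:420,0:560]; x=(c-K[0,2])/K[0,0]*d; y=(r-K[1,2])/K[1,1]*d
    P=np.stack([x,-y,-d,np.ones_like(d)],-1)@np.linalg.inv(T).T; P[d==0]=np.nan; return P[...,:3]
def near(P,x,y,R,z0,z1):
    return P[(np.hypot(P[...,0]-x,P[...,1]-y)<R)&(P[...,2]>z0)&(P[...,2]<z1)]
E
python3 - <<'E'
from h import *
from scipy.optimize import least_squares
for n in ('top','scene'):
    P=cloud(n,np.load(f'{n}d0.npy'))
    Q=near(P,.485,.25,.13,.052,.064)
    print(n,'rack',len(Q),np.median(Q[:,2]),cv2.minAreaRect((Q[:,:2]*1000).astype(np.float32)))
    H=near(P,.485,.31,.06,.10,.22); print('rod pts',len(H)); 
    for z0,z1 in((.118,.14),(.14,.16),(.16,.175),(.175,.2)):
        h=H[(H[:,2]>z0)&(H[:,2]<z1)]; print(z0,len(h),np.median(h,0).round(4) if len(h) else '', np.ptp(h,axis=0).round(4) if len(h) else '')
    C=near(P,.54,-.045,.08,.13,.19); print('collar',len(C),np.median(C,0).round(4),np.ptp(C,axis=0).round(4))
    C=C[C[:,2]>.153]; A=np.c_[C[:,:2]-C[:,:2].mean(0),np.ones(len(C))]
    s,res,_,_=np.linalg.lstsq(A,C[:,2],rcond=None); print('plane',s.round(4),'rms',np.sqrt(res/len(C)),cv2.minEnclosingCircle((C[:,:2]*1000).astype(np.float32)),C.mean(0))
    B=near(P,.6,-.1,.25,.006,.015); print('base',len(B),cv2.minAreaRect((B[:,:2]*1000).astype(np.float32)))
    S=near(P,.62,-.2,.12,.2,.4); print('post',len(S),np.median(S,0) if len(S) else '',np.ptp(S,axis=0) if len(S) else '')
    Tt=near(P,.53,-.05,.1,.028,.038);print('trayrim',len(Tt),cv2.minAreaRect((Tt[:,:2]*1000).astype(np.float32)),np.median(Tt[:,2]))
E
```

```text
top rack 1653 0.058070682314287136 ((482.9739685058594, 254.77676391601562), (116.75548553466797, 170.94102478027344), 17.51917266845703)
rod pts 134
0.118 48 [0.4854 0.3073 0.1269] [0.0295 0.0311 0.0187]
0.14 17 [0.4872 0.3071 0.1478] [0.0203 0.0134 0.0192]
0.16 14 [0.4869 0.3066 0.1661] [0.0158 0.0143 0.0143]
0.175 55 [0.492  0.3126 0.1854] [0.0215 0.0207 0.0134]
collar 169 [ 0.5458 -0.0573  0.1584] [0.0441 0.0424 0.0353]
plane [-0.0017  0.0661  0.1589] rms [0.00247641] ((544.4617919921875, -57.04562759399414), 22.550867080688477) [ 0.54452501 -0.0568371   0.15889922]
base 2342 ((604.4739379882812, -97.3582763671875), (484.91326904296875, 485.2012634277344), 31.016332626342773)
post 120 [ 0.59703444 -0.21296832  0.31722934] [0.01195665 0.01174508 0.18202124]
trayrim 57 ((544.652587890625, -56.61237335205078), (96.60171508789062, 119.86994171142578), 19.750829696655273) 0.03589475644683282
scene rack 1777 0.05642272797826131 ((484.5154113769531, 252.29623413085938), (122.29762268066406, 171.3782501220703), 17.22789192199707)
rod pts 271
0.118 95 [0.5019 0.3186 0.1257] [0.0271 0.0299 0.0208]
0.14 52 [0.5015 0.3169 0.1486] [0.0182 0.0201 0.0178]
0.16 46 [0.5024 0.3174 0.1678] [0.0145 0.0192 0.0144]
0.175 71 [0.4976 0.314  0.1827] [0.024  0.0214 0.01  ]
collar 201 [ 0.5489 -0.0536  0.1548] [0.045  0.0479 0.0312]
plane [0.0376 0.0195 0.1569] rms [0.00192878] ((549.347900390625, -59.63541793823242), 25.628814697265625) [ 0.54843683 -0.05666339  0.15692794]
base 1693 ((577.4990234375, -115.6253662109375), (233.96710205078125, 445.0217590332031), 5.4253363609313965)
post 266 [ 0.60437808 -0.21351665  0.29720029] [0.01418311 0.01741614 0.17935969]
trayrim 144 ((543.1054077148438, -61.637001037597656), (101.2572021484375, 122.9161376953125), 17.494831085205078) 0.034311775970158276
```

```bash
python3 - <<'E'
from h import *
from scipy.optimize import least_squares
for n,N in(('top',12),('scene',8)):
    F=[manip.get_image(n) for _ in range(N)]
    D=np.stack([f[1] for f in F]); D[D==0]=np.nan; im=np.mean([f[0] for f in F],0)
    d=np.nanmedian(D,0); d=np.nan_to_num(d); np.save(n+'d1.npy',d); cv2.imwrite(f'pics/{n}1.png',im)
    P=cloud(n,d); print(n,'noise',np.nanmedian(np.nanstd(D,0)))
    g=im.mean(-1)
    m=(np.hypot(P[...,0]-.546,P[...,1]+.057)<.035)&(P[...,2]>.145)&(P[...,2]<.17)
    C=P[m]; c0=np.array([.546,-.057])
    f=lambda s:C[:,2]-(s[0]*(C[:,0]-c0[0])+s[1]*(C[:,1]-c0[1])+s[2])
    s=least_squares(f,[0,0,.16],loss='cauchy',f_scale=.0007); k=np.abs(s.fun if 0 else f(s.x))<.0015
    print('plane',s.x.round(4),k.sum(),len(C),'rms',f(s.x)[k].std(),'circ',cv2.minEnclosingCircle((C[k][:,:2]*1000).astype(np.float32)),C[k].mean(0).round(4))
    E=cv2.fitEllipse(cv2.convexHull(np.argwhere(m)[k].astype(np.float32))); print('ell',E, ray_z(n,*E[0],.16).round(4))
    b=(g>70)&(abs(P[...,2]-.010)<.006)&(np.hypot(P[...,0]-.57,P[...,1]+.11)<.22)
    b=cv2.morphologyEx(b.astype(np.uint8),cv2.MORPH_OPEN,np.ones((3,3))); B=P[b>0][:,:2]
    print('base',len(B),cv2.minAreaRect((B*1000).astype(np.float32)))
    for z0,z1 in((.2,.25),(.25,.3),(.3,.35),(.35,.4)):
        S=near(P,.6,-.21,.05,z0,z1); print('post',z0,len(S),np.median(S,0).round(4),np.ptp(S,axis=0).round(3))
    r=(np.hypot(P[...,0]-.545,P[...,1]+.04)<.09)&(abs(P[...,2]-.032)<.005)&(g>120); T=P[r]
    print('tray',len(T),cv2.minAreaRect((T[:,:2]*1000).astype(np.float32)))
    h=near(P,.494,.313,.025,.180,.19); print('handle top',len(h),h.mean(0).round(4),cv2.minEnclosingCircle((h[:,:2]*1000).astype(np.float32)))
    gq=near(P,.494,.313,.03,.121,.130); print('guard',len(gq),cv2.minEnclosingCircle((gq[:,:2]*1000).astype(np.float32)))
print(manip.get_state()['t'])
a=cv2.imread('pics/top1.png')[170:230,270:320]; b=cv2.imread('pics/scene1.png')[160:230,215:275]
cv2.imwrite('pics/c1.png',np.hstack([cv2.resize(a,(400,480),interpolation=2),cv2.resize(b,(400,480),interpolation=2)]))
E
```

```text
top noise 0.0032568322
plane [0.0267 0.0495 0.1588] 131 163 rms 0.0007227837838121794 circ ((544.3905639648438, -56.76626968383789), 22.28009605407715) [ 0.5449 -0.0572  0.1588]
ell ((198.35154724121094, 292.6779479980469), (15.171013832092285, 15.766182899475098), 123.25669860839844) [ 0.5444 -0.0569  0.16  ]
base 2305 ((571.2240600585938, -123.89358520507812), (130.73394775390625, 253.8424530029297), 18.389446258544922)
post 0.2 25 [ 0.5965 -0.2122  0.2219] [0.006 0.01  0.05 ]
post 0.25 27 [ 0.5964 -0.2124  0.2751] [0.007 0.009 0.048]
post 0.3 31 [ 0.5969 -0.2125  0.3236] [0.007 0.01  0.049]
post 0.35 39 [ 0.5989 -0.2137  0.3753] [0.011 0.011 0.029]
tray 16 ((575.1377563476562, -65.81136322021484), (127.29792022705078, 58.69736099243164), 71.59864044189453)
handle top 49 [0.4921 0.3136 0.1852] ((492.6440734863281, 314.2506408691406), 10.83431339263916)
guard 39 ((492.1536865234375, 313.8589782714844), 15.58049488067627)
scene noise 0.003109229
plane [0.0413 0.0506 0.1571] 91 161 rms 0.000717230691489828 circ ((544.8155517578125, -59.62166976928711), 23.970901489257812) [ 0.5478 -0.
[... 186 characters left out ...]
8125), (126.8154067993164, 256.3353271484375), 17.9305477142334)
post 0.2 66 [ 0.6044 -0.213   0.2261] [0.011 0.011 0.048]
post 0.25 70 [ 0.6045 -0.2131  0.2758] [0.011 0.01  0.049]
post 0.3 75 [ 0.6043 -0.2132  0.3253] [0.011 0.01  0.048]
post 0.35 54 [ 0.6039 -0.2133  0.3655] [0.011 0.01  0.029]
tray 33 ((531.92529296875, -85.32427215576172), (54.038265228271484, 129.86289978027344), 57.82087707519531)
handle top 58 [0.4954 0.3126 0.1831] ((494.4251708984375, 311.3341369628906), 11.227527618408203)
guard 67 ((494.95281982421875, 312.46954345703125), 15.325870513916016)
1.7[ WARN:0@10.613] global loadsave.cpp:1063 imwrite_ Unsupported depth image for selected encoder is fallbacked to CV_8U.
```

View pics/c1.png

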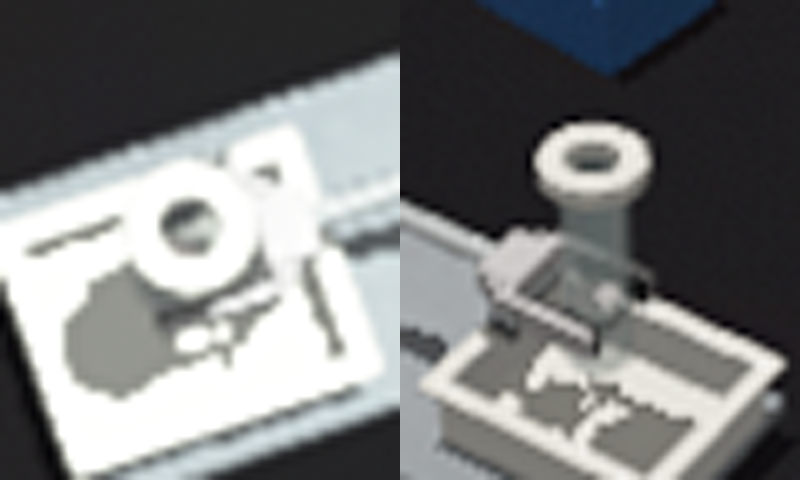

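The crop shows the collar as a white ring (top ≈ (198.4, 292.7), scene ≈ (183.3, 243.1)), with the tube leaning above the clamp. Both plane fits and the position of the post say the mouth leans towards about (-0.55, -0.83) in world xy.

```bash
cat >> h.py <<'E'
from scipy.spatial.transform import Rotation as Rn
def go(*pts):  # world TCP targets (mm) -> tool-axis shifts from the present pose
    s=manip.get_state(); w,x,y,z=s['tcp_rot']; R=Rn.from_quat([x,y,z,w]).as_matrix()
    print(s['t'],'tcp',(s['ee_pos']*1000).round(1),'F',s['ft_force'].round(1),'w',round(s['width']*1000,1))
    for p in pts: print(p,'->',(R.T@(np.array(p)-s['ee_pos']*1000)).round(1))
E
python3 -c "
from h import *
go((400,-50,240),(450,150,240),(494,313,240),(494,313,139))"
```

```text
1.7 tcp [ 128.  -534.9  231.3] F [0.4 0.2 0.5] w 85.5
(400, -50, 240) -> [ 377.4 -408.3   -8.7]
(450, 150, 240) -> [ 472.6 -591.2   -8.7]
(494, 313, 240) -> [ 553.3 -739.4   -8.7]
(494, 313, 139) -> [ 553.3 -739.4   92.3]
```

Emit:
{"name": "arm_command", "arguments": {"commands": [{"delta_pos": [377,-408,-9]},{"delta_pos": [377,-408,-9]},{"delta_pos": [377,-408,-9]},{"delta_pos": [377,-408,-9]},{"delta_pos": [377,-408,-9]},{"delta_pos": [377,-408,-9]},{"delta_pos": [377,-408,-9]},{"delta_pos": [377,-408,-9]}], "jaw": 1, "newtons": 60}}

```text
invalid input at $.commands[0]: expected keys delta_pos, roll
```

```bash
python3 -c "
from h import *
go((400,-50,240),(494,313,240),(494,313,139))"
```

```text
1.7 tcp [ 128.  -534.9  231.3] F [0.4 0.2 0.5] w 85.5
(400, -50, 240) -> [ 377.4 -408.3   -8.7]
(494, 313, 240) -> [ 553.3 -739.4   -8.7]
(494, 313, 139) -> [ 553.3 -739.4   92.3]
```

Emit:
{"name": "arm_command", "arguments": {"commands": [{"delta_pos": [377,-408,-9],"roll": 0},{"delta_pos": [377,-408,-9],"roll": 0},{"delta_pos": [377,-408,-9],"roll": 0},{"delta_pos": [377,-408,-9],"roll": 0},{"delta_pos": [377,-408,-9],"roll": 0},{"delta_pos": [377,-408,-9],"roll": 0},{"delta_pos": [377,-408,-9],"roll": 0},{"delta_pos": [377,-408,-9],"roll": 0}], "jaw": 1, "newtons": 60}}

```text
t: 2.7
ee_pos: [0.3732, -0.097, 0.2398]
tcp_rot: [0.0, 0.993, 0.117, 0.0]
ft_force: [0.3, -0.2, -0.1]
width: 0.0853
gripper_force: 0.0
```

```bash
python3 -c "
from h import *
go((400,-50,240),(494,313,240),(494,313,139))"
```

```text
2.7 tcp [373.2 -97.  239.8] F [ 0.3 -0.2 -0.1] w 85.3
(400, -50, 240) -> [ 37.  -39.5  -0.2]
(494, 313, 240) -> [ 2.128e+02 -3.707e+02 -3.000e-01]
(494, 313, 139) -> [ 212.7 -370.8  100.7]
```

Emit:
{"name": "arm_command", "arguments": {"commands": [{"delta_pos": [213,-371,0],"roll": 0},{"delta_pos": [213,-371,0],"roll": 0},{"delta_pos": [213,-371,0],"roll": 0},{"delta_pos": [213,-371,0],"roll": 0},{"delta_pos": [213,-371,0],"roll": 0},{"delta_pos": [213,-371,0],"roll": 0},{"delta_pos": [213,-371,0],"roll": 0},{"delta_pos": [213,-371,0],"roll": 0}]}}

```text
t: 3.7
ee_pos: [0.4934, 0.3143, 0.2384]
tcp_rot: [-0.0, 0.993, 0.119, -0.0]
ft_force: [-0.6, 0.2, 0.2]
width: 0.0856
gripper_force: 0.0
```

```bash
python3 -c "
from h import *
go((494,313,240),(494,313,139))"
```

```text
3.7 tcp [493.4 314.3 238.4] F [-0.6  0.2  0.2] w 85.6
(494, 313, 240) -> [ 0.3  1.4 -1.6]
(494, 313, 139) -> [ 0.4  1.4 99.4]
```

Emit:
{"name": "arm_command", "arguments": {"commands": [{"delta_pos": [0,0,0],"roll": 0},{"delta_pos": [0,0,40],"roll": 0},{"delta_pos": [0,0,80],"roll": 0},{"delta_pos": [0,0,100],"roll": 0},{"delta_pos": [0,0,100],"roll": 0},{"delta_pos": [0,0,100],"roll": 0}]}}

```text
t: 4.45
ee_pos: [0.4939, 0.3111, 0.1408]
tcp_rot: [-0.0, 0.993, 0.117, 0.001]
ft_force: [-0.8, -0.6, 0.0]
width: 0.0852
gripper_force: 0.0
```

```bash
python3 - <<'E'
from h import *
go((494,313,139))
for n in('top','scene'):
    im,d=manip.get_image(n); r,c=pix(n,[.494,.313,.15]).astype(int); a=im[r-45:r+45,c-45:c+45]; cv2.imwrite(f'pics/g_{n}.png',a)
cv2.imwrite('pics/g.png',np.hstack([cv2.resize(cv2.imread(f'pics/g_{n}.png'),(400,400)) for n in('top','scene')]))
E
```

```text
4.45 tcp [493.9 311.1 140.8] F [-0.8 -0.6  0. ] w 85.2
(494, 313, 139) -> [ 0.5 -1.8  1.8]
```

View pics/g.png

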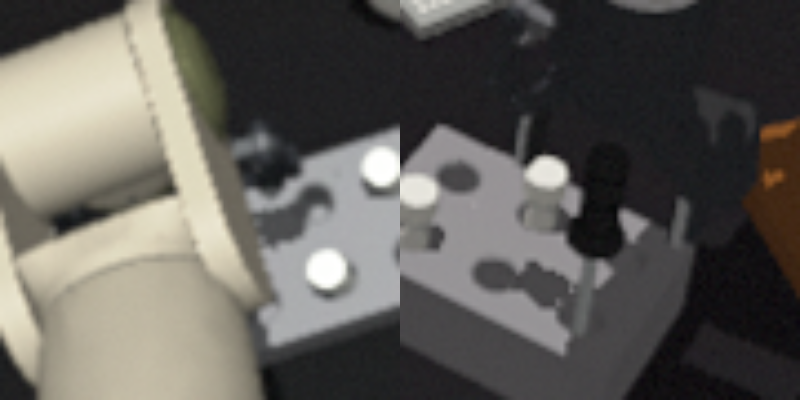

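Scene half: the handle (crop ≈ (605, 190)) stands between the two open fingers, and nothing is touching. In the top half the arm hides the rod.

Emit:
{"name": "arm_command", "arguments": {"commands": [{"delta_pos": [0,-1,0],"roll": 0},{"delta_pos": [0,-1,0],"roll": 0},{"delta_pos": [0,-1,0],"roll": 0},{"delta_pos": [0,-1,0],"roll": 0},{"delta_pos": [0,-1,0],"roll": 0},{"delta_pos": [0,-1,0],"roll": 0},{"delta_pos": [0,-1,0],"roll": 0},{"delta_pos": [0,-1,0],"roll": 0}], "jaw": 0, "newtons": 80}}

```text
t: 5.55
ee_pos: [0.4933, 0.3124, 0.1397]
tcp_rot: [0.0, 0.993, 0.117, 0.0]
ft_force: [-0.4, -2.4, 4.6]
width: 0.0203
gripper_force: 78.1
```

```bash
python3 -c "
from h import *
go((494,313,240));print(manip.get_state()['gripper_force'])"
```

```text
5.55 tcp [493.3 312.4 139.7] F [-0.4 -2.4  4.6] w 20.3
(494, 313, 240) -> [   0.9   -0.4 -100.3]
78.11021447181702
```

Emit:
{"name": "arm_command", "arguments": {"commands": [{"delta_pos": [0,0,-20],"roll": 0},{"delta_pos": [0,0,-60],"roll": 0},{"delta_pos": [0,0,-110],"roll": 0},{"delta_pos": [0,0,-160],"roll": 0},{"delta_pos": [0,0,-200],"roll": 0},{"delta_pos": [0,0,-200],"roll": 0},{"delta_pos": [0,0,-200],"roll": 0}]}}

```text
t: 6.42
ee_pos: [0.4927, 0.3126, 0.3376]
tcp_rot: [0.0, 0.993, 0.117, -0.002]
ft_force: [-0.9, -0.6, -1.7]
width: 0.0205
gripper_force: 78.3
```

```bash
python3 -c "
from h import *
go((546.5,-57,330))"
```

```text
6.425 tcp [492.7 312.6 337.6] F [-0.9 -0.6 -1.7] w 20.5
(546.5, -57, 330) -> [-33.7 371.9   7.7]
```

Emit:
{"name": "arm_command", "arguments": {"commands": [{"delta_pos": [-34,372,8],"roll": 0},{"delta_pos": [-34,372,8],"roll": 0},{"delta_pos": [-34,372,8],"roll": 0},{"delta_pos": [-34,372,8],"roll": 0},{"delta_pos": [-34,372,8],"roll": 0},{"delta_pos": [-34,372,8],"roll": 0},{"delta_pos": [-34,372,8],"roll": 0},{"delta_pos": [-34,372,8],"roll": 0}]}}

```text
t: 7.42
ee_pos: [0.5463, -0.0569, 0.33]
tcp_rot: [-0.001, 0.993, 0.117, -0.001]
ft_force: [0.9, 0.3, -1.8]
width: 0.0202
gripper_force: 78.7
```

Emit:
{"name": "arm_command", "arguments": {"commands": [{"delta_pos": [0,0,0],"roll": 0},{"delta_pos": [0,0,0],"roll": 0}]}}

```text
t: 7.68
ee_pos: [0.5465, -0.0561, 0.3314]
tcp_rot: [-0.0, 0.993, 0.118, -0.0]
ft_force: [1.3, -0.2, -1.8]
width: 0.0201
gripper_force: 78.7
```

```bash
python3 - <<'E'
from h import *
go((546.5,-57,330))
for n in('top','scene'):
    F=[manip.get_image(n) for _ in range(4)]; im=np.mean([f[0] for f in F],0).astype(np.uint8); d=np.median([f[1] for f in F],0)
    r,c=pix(n,[.5465,-.057,.2]).astype(int); print(n,r,c); cv2.imwrite(f'pics/h_{n}_full.png',im); np.save(f'h_{n}.npy',d)
    cv2.imwrite(f'pics/h_{n}.png',cv2.resize(im[r-40:r+40,c-35:c+35],None,fx=5.5,fy=5.5,interpolation=2))
cv2.imwrite('pics/h.png',np.hstack([cv2.imread(f'pics/h_{n}.png') for n in('top','scene')]))
E
```

```text
7.675 tcp [546.5 -56.1 331.4] F [ 1.3 -0.2 -1.8] w 20.1
(546.5, -57, 330) -> [-0.2  0.9  1.4]
top 194 292
scene 170 243
```

View pics/h.png

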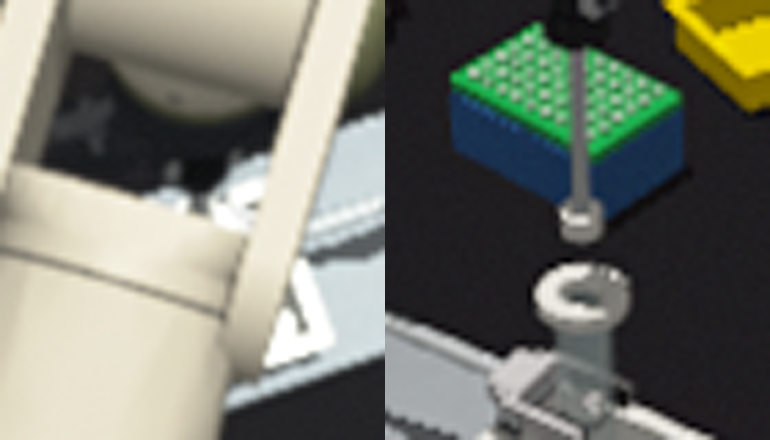

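In the scene half, the rod hangs with its foot (crop ≈ (582, 222)) just above the collar mouth (crop ≈ (583, 290)). The top view is blocked by the arm, so I'll compare the foot and the bore rim in the scene camera.

```bash
cat > m.py <<'E'
from h import *
def disc(c,r,ax=(0,0,1)):
    t=np.linspace(0,2*np.pi,60); ax=np.array(ax)/np.linalg.norm(ax); u=np.cross(ax,[0,1,0]);u/=np.linalg.norm(u);v=np.cross(ax,u)
    return np.array(c)+r*(np.cos(t)[:,None]*u+np.sin(t)[:,None]*v)
def sil(n,pts):
    h=cv2.convexHull(np.array([pix(n,p)[::-1] for p in pts]).astype(np.float32)); M=cv2.moments(h); return np.array([M['m01'],M['m10']])/M['m00'],M['m00'],h
E
python3 - <<'E'
from m import *
# hole centroid
for n,(r0,c0) in(('scene',(183,243)),('top',(198,293))):
    g=cv2.imread(f'pics/{n}1.png').mean(-1); w=g[r0-5:r0+6,c0-6:c0+7]
    if n=='scene': print(w.astype(int))
    hi=np.percentile(w,85); lo=np.percentile(w,5)
    dk=np.clip((hi-w)/(hi-lo),0,1)*(dk0 if 0 else 1)
    m=(w<(hi+lo)/2).astype(np.uint8); k,l,st,_=cv2.connectedComponentsWithStats(m); i=l[5,6] or 1
    mm=cv2.dilate((l==i).astype(np.uint8),np.ones((3,3)))*dk; rr,cc=np.mgrid[r0-5:r0+6,c0-6:c0+7]
    ctr=np.array([(rr*mm).sum(),(cc*mm).sum()])/mm.sum(); print(n,'hole',ctr.round(2),'area',mm.sum().round(1),ray_z(n,*ctr,.16).round(4))
    print(' model area',sil(n,disc([.5465,-.057,.16],.01175,(-.036,-.054,1)))[1])
n='scene'; s=manip.get_state()['ee_pos']; 
f=np.array([.5465,-.0561,.3314-.1317]); p=np.vstack([disc(f,.01025),disc(f+[0,0,.012],.01025)]); e=sil(n,p); print('foot model',e[0],e[1],e[2].reshape(-1,2).min(0),e[2].reshape(-1,2).max(0))
g=cv2.imread('pics/h_scene_full.png').astype(int); r,c=e[0].astype(int); print(g[r-6:r+8,c-6:c+7].mean(-1).astype(int)); print(r-6,c-6)
d=np.load('h_scene.npy'); P=cloud(n,d); Q=near(P,.5465,-.056,.025,.19,.216); print(len(Q),Q.mean(0),Q.min(0),Q.max(0))
E
```

```text
[[ 22  15  93 177 187 188 189 189 189 187 161  93  54]
 [ 94 174 197 230 236 235 231 234 235 235 222 195 191]
 [189 229 234 222 212 206 196 203 205 213 228 232 234]
 [227 231 219 183 150 124 119 119 117 156 198 225 229]
 [230 230 187 130 116 112 113 112 115 124 126 220 229]
 [228 229 180 121 100  84  84  82  90  97 138 222 229]
 [230 228 211 171 109  66  62  63  84 115 191 224 229]
 [223 229 230 220 196 188 188 185 189 200 226 231 222]
 [191 208 224 229 232 235 236 234 234 229 222 217 187]
 [130 146 191 198 205 211 212 212 208 198 181 166 130]
 [101 120 128 121 130 151 153 151 130 118 118 120 108]]
scene hole [182.67 243.33] area 27.7 [ 0.5467 -0.0575  0.16  ]
 model area 34.26987057621591
top hole [197.7 292.9] area 31.0 [ 0.5463 -0.0575  0.16  ]
 model area 54.222986604087055
foot model [169.4466319  243.23937525] 56.90643554460257 [239.28395 165.2864 ] [247.1761  173.62178]
[[ 48  48  49  48  52  92 103  94  63  46  45  47  46]
 [ 50  48  49  48  49  93 103  97  65  45  47  47  47]
 [ 46  49  47  46  60  93 101  98  70  46  43  46  45]
 [ 36  42  44  70  98  99 100  98  99  87  56  45  45]
 [ 28  28  66 103 122 104  98  95 120 121  78  48  46]
 [ 29  25  72 188 149 104  99 100 118 128  88  53  41]
 [ 29  27  46 199 188 185 193 184 141 123  83  45  28]
 [ 29  26  42 102 180 201 210 200 147 120  79  26  13]
 [ 30  29  33 113 123 120 119 120 120 121  79  27  19]
 [ 30  27  27 106 125 126 125 126 124 112  64  25  26]
 [ 30  30  27  59  98 106 111 109 102  73  38  29  31]
 [ 30  29  27  26  33  41  60  55  33  25  29  31  31]
 [ 30  28  30  28  29  26  26  28  27  28  29  29  30]
 [ 30  30  29  28  26  24  25  25  26  28  29  30  28]]
163 237
46 [ 0.54991868 -0.05228182  0.20754979] [ 0.53844537 -0.06500835  0.19763244] [ 0.55674646 -0.04569038  0.21438282]
```

```bash
cat >> h.py <<'E'
def avg(N=6):
    L=[]
    for _ in range(N): manip.get_image('scene'); s=manip.get_state(); L.append(np.r_[s['ee_pos']*1000,s['ft_force']])
    L=np.array(L); print(s['t'],'avg',L.mean(0).round(2),'sd',L.std(0).round(2)); return L.mean(0)
def rel(m,*pts):
    s=manip.get_state(); w,x,y,z=s['tcp_rot']; R=Rn.from_quat([0.117,0,0,0][1:]+[0]).as_matrix() if 0 else Rn.from_quat([.99312,.1171,0,0]).as_matrix()
    for p in pts: print(p,'->',(R.T@(np.array(p)-m[:3])).round(1))
E
python3 -c "
from h import *
m=avg(); rel(m,(546.5,-57.5,297),(546.5,-57.5,289))"
```

```text
8.375 avg [ 5.4659e+02 -5.7230e+01  3.3142e+02 -6.0000e-02 -3.0000e-02 -1.5800e+00] sd [0.01 0.02 0.01 0.79 0.38 0.59]
(546.5, -57.5, 297) -> [-0.1  0.2 34.4]
(546.5, -57.5, 289) -> [-0.1  0.2 42.4]
```

Emit:
{"name": "arm_command", "arguments": {"commands": [{"delta_pos": [0,0.5,15],"roll": 0},{"delta_pos": [0,0.5,30],"roll": 0},{"delta_pos": [0,0.5,36],"roll": 0},{"delta_pos": [0,0.5,36],"roll": 0},{"delta_pos": [0,0.5,36],"roll": 0},{"delta_pos": [0,0.5,36],"roll": 0}]}}

```text
t: 9.12
ee_pos: [0.5468, -0.0577, 0.2959]
tcp_rot: [0.0, 0.993, 0.117, 0.0]
ft_force: [0.2, -0.8, -2.0]
width: 0.0201
gripper_force: 78.7
```

```bash
python3 - <<'E'
from m import *
m=avg(6); n='scene'
F=[manip.get_image(n) for _ in range(6)]; g=np.mean([f[0] for f in F],0); cv2.imwrite('pics/k_full.png',g.astype(np.uint8))
m=avg(2)
f=(m[:3]-[0,0,131.7])/1000; e=sil(n,np.vstack([disc(f,.01025),disc(f+[0,0,.012],.01025)])); print('foot model',e[0].round(2),e[2].reshape(-1,2).min(0),e[2].reshape(-1,2).max(0))
r,c=e[0].astype(int); print(r-9,c-11);print(g[r-9:r+10,c-11:c+12].mean(-1).astype(int))
cv2.imwrite('pics/k.png',cv2.resize(g[r-20:r+22,c-25:c+25].astype(np.uint8),None,fx=12,fy=12,interpolation=2))
E
```

```text
9.425 avg [ 5.4674e+02 -5.7720e+01  2.9562e+02 -0.0000e+00  1.7000e-01 -1.3700e+00] sd [0.03 0.01 0.11 0.33 0.62 0.59]
9.825 avg [ 5.4671e+02 -5.7700e+01  2.9543e+02 -6.1000e-01 -2.3000e-01 -1.6000e+00] sd [0.01 0.   0.01 0.04 0.3  0.12]
foot model [179.82 243.17] [239.2914  175.70882] [247.03995 183.95113]
170 232
[[ 29  30  28  31  31  31  30  29  27  37  92 103 103  64  39  30  18  15
   13  21  29  30  32]
 [ 29  31  29  31  29  30  30  29  28  24  91 103 102  55  27  22  16  21
   23  27  31  30  30]
 [ 30  30  29  30  31  31  28  30  27  25  91 103 101  56  26  29  23  29
   31  29  29  31  30]
 [ 29  30  29  29  30  29  28  30  29  26  91 103 101  57  27  29  31  30
   29  30  30  29  30]
 [ 31  30  30  30  30  30  30  31  28  25  91 102 102  55  25  29  31  31
   31  30  31  29  30]
 [ 30  30  30  29  30  30  30  29  28  23  90 103 101  54  27  29  30  28
   30  30  30  31  30]
 [ 30  31  30  31  29  29  30  29  25  47  92 102 100  79  49  29  28  29
   30  30  30  29  30]
 [ 30  30  30  31  30  28  26  24  63  96  99 100  97 111 101  57  27  26
   28  29  31  29  31]
 [ 30  
[... 360 characters left out ...]
121  91  43  28  31]
 [ 31  28  21 132 225 232 233 164 116 122 121 121 122 121 117 113 117 120
  121 108  60  30  28]
 [ 30  28  19 170 226 229 230 176 113 104 115 124 120 113 103 109 118 120
  122 125  76  33  28]
 [ 30  29  20 139 221 230 228 212 172 102  83 100  95  86  82 105 118 121
  122 123  76  32  29]
 [ 30  28  23  67 190 224 229 230 220 192 186 188 125 175 136 116 121 122
  123 120  70  30  29]
 [ 31  29  25  66 132 191 208 224 229 232 235 237 204 231 173 120 123 123
  122 106  56  27  29]
 [ 29  30  28  48 108 131 146 191 198 206 212 213 214 212 155 123 124 122
  116  76  35  29  30]
 [ 30  30  29  24  55 101 121 128 122 130 151 153 151 132 123 123 124 110
   85  44  26  29  30]]
```

View pics/k.png

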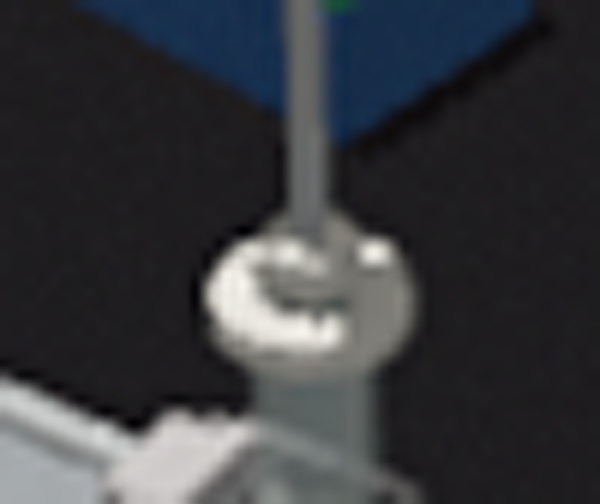

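The enlarged view shows the foot just above the collar, covering the bore, with a thin dark crescent below it at image row ≈ 184. Foot and bore agree to about 0.3 px, so I can go in slowly and watch the force.

Emit:
{"name": "arm_command", "arguments": {"commands": [{"delta_pos": [0,0,3],"roll": 0},{"delta_pos": [0,0,5],"roll": 0},{"delta_pos": [0,0,6],"roll": 0},{"delta_pos": [0.1,-0.1,7],"roll": 0},{"delta_pos": [0.1,-0.1,7],"roll": 0}]}}

```text
t: 10.45
ee_pos: [0.5469, -0.0576, 0.2894]
tcp_rot: [0.0, 0.993, 0.117, 0.001]
ft_force: [-0.7, -0.3, 6.7]
width: 0.0201
gripper_force: 79.5
```

```bash
python3 -c "
from h import *
m=avg(8)"
```

```text
10.85 avg [ 5.4694e+02 -5.7610e+01  2.8948e+02 -9.8000e-01  9.0000e-02  6.5700e+00] sd [0.01 0.01 0.01 0.39 0.51 0.37]
```

```bash
cat >> h.py <<'E'
def avgm(N=6):
    L=[]
    for _ in range(N): manip.get_image('scene'); s=manip.get_state(); L.append(np.r_[s['ee_pos']*1000,s['ft_force'],s['moment']*1000])
    L=np.array(L); print(s['t'],L.mean(0).round(2),'sd',L.std(0)[3:].round(2)); return L.mean(0)
E
python3 -c "
from h import *
m=avgm(10)"
```

```text
11.35 [ 5.4694e+02 -5.7610e+01  2.8948e+02 -1.1200e+00  4.4000e-01  6.7700e+00
  1.4851e+02  3.0019e+02  1.1420e+01] sd [ 0.4   0.52  0.31 45.53 30.9  26.66]
```

Emit:
{"name": "arm_command", "arguments": {"commands": [{"delta_pos": [0,0,-3],"roll": 0},{"delta_pos": [0,0,-5],"roll": 0},{"delta_pos": [0,0,-5],"roll": 0}]}}

```text
t: 11.72
ee_pos: [0.5467, -0.0575, 0.2932]
tcp_rot: [-0.0, 0.993, 0.117, -0.0]
ft_force: [0.3, -0.0, -2.2]
width: 0.0205
gripper_force: 79.3
```

```bash
python3 -c "
from h import *
m=avgm(10)"
```

```text
12.225 [ 5.4675e+02 -5.7570e+01  2.9325e+02 -9.0000e-02 -7.0000e-02 -1.5300e+00
  1.2050e+01 -5.5600e+00  1.1270e+01] sd [ 0.58  0.54  0.51 35.39 34.06 14.37]
```

Emit:
{"name": "arm_command", "arguments": {"commands": [{"delta_pos": [-1,0.8,0],"roll": 0},{"delta_pos": [-1,0.8,3],"roll": 0},{"delta_pos": [-1,0.8,4.5],"roll": 0},{"delta_pos": [-1,0.8,4.5],"roll": 0},{"delta_pos": [-1,0.8,4.5],"roll": 0}]}}

```text
t: 12.85
ee_pos: [0.546, -0.0586, 0.2888]
tcp_rot: [0.0, 0.993, 0.117, -0.0]
ft_force: [0.1, -1.0, -3.1]
width: 0.0203
gripper_force: 78.8
```

```bash
python3 -c "
from h import *
m=avgm(6)"
```

```text
13.15 [ 545.96  -58.64  288.86   -0.63   -0.79   -2.44 -235.7   121.47   -1.65] sd [ 0.71  0.44  0.77 41.28 35.64 31.27]
```

Emit:
{"name": "arm_command", "arguments": {"commands": [{"delta_pos": [-0.3,0.3,0],"roll": 0},{"delta_pos": [-0.1,0.1,5],"roll": 0},{"delta_pos": [0.2,-0.2,10],"roll": 0},{"delta_pos": [0.4,-0.4,15],"roll": 0},{"delta_pos": [0.4,-0.4,15],"roll": 0}]}}

```text
t: 13.78
ee_pos: [0.5462, -0.0582, 0.2734]
tcp_rot: [-0.0, 0.993, 0.117, -0.0]
ft_force: [-0.1, -0.4, -1.5]
width: 0.0203
gripper_force: 78.8
```

```bash
python3 -c "
from h import *
m=avgm(6)"
```

```text
14.075 [ 5.4623e+02 -5.8140e+01  2.7375e+02 -3.4000e-01 -1.4000e+00 -2.8200e+00
 -5.0297e+02  1.3824e+02  2.3580e+01] sd [ 0.48  0.32  0.61 35.5  40.23 11.26]
```

Emit:
{"name": "arm_command", "arguments": {"commands": [{"delta_pos": [-0.3,0.8,0],"roll": 0},{"delta_pos": [-0.3,0.8,0],"roll": 0}]}}

```text
t: 14.32
ee_pos: [0.5463, -0.0588, 0.2741]
tcp_rot: [-0.0, 0.993, 0.117, 0.0]
ft_force: [0.1, 0.4, -1.5]
width: 0.0204
gripper_force: 78.6
```

```bash
python3 -c "
from h import *
m=avgm(6)"
```

```text
14.625 [ 5.4625e+02 -5.8830e+01  2.7404e+02 -3.7000e-01 -3.5000e-01 -1.2500e+00
 -1.8760e+01  4.1560e+01  2.4900e+00] sd [ 0.48  0.38  0.33 31.61 33.12 33.15]
```

Emit:
{"name": "arm_command", "arguments": {"commands": [{"delta_pos": [-0.7,0.5,0],"roll": 0},{"delta_pos": [-0.4,0.2,6],"roll": 0},{"delta_pos": [-0.1,-0.1,12],"roll": 0},{"delta_pos": [0.2,-0.3,20],"roll": 0},{"delta_pos": [0.2,-0.3,20],"roll": 0},{"delta_pos": [0.2,-0.3,20],"roll": 0}]}}

```text
t: 15.38
ee_pos: [0.5464, -0.0586, 0.254]
tcp_rot: [0.0, 0.993, 0.117, 0.0]
ft_force: [-1.4, 0.6, -2.0]
width: 0.0203
gripper_force: 78.7
```

```bash
python3 -c "
from h import *
m=avgm(6)"
```

```text
15.675 [ 5.4639e+02 -5.8630e+01  2.5413e+02  4.0000e-02  3.3000e-01 -1.5800e+00
 -6.7800e+00  4.2400e+00 -7.6200e+00] sd [ 0.36  0.47  0.38 14.89 21.38 31.51]
```

Emit:
{"name": "arm_command", "arguments": {"commands": [{"delta_pos": [0.3,-0.3,6],"roll": 0},{"delta_pos": [0.5,-0.5,11],"roll": 0},{"delta_pos": [0.7,-0.7,15],"roll": 0},{"delta_pos": [0.7,-0.7,15],"roll": 0}]}}

```text
t: 16.18
ee_pos: [0.5467, -0.0577, 0.2385]
tcp_rot: [-0.0, 0.993, 0.117, -0.0]
ft_force: [0.6, 0.7, -0.4]
width: 0.02
gripper_force: 78.7
```

```bash
python3 -c "
from h import *
m=avgm(5)"
```

```text
16.425 [ 5.4688e+02 -5.7780e+01  2.3900e+02 -3.7000e-01 -2.0000e-01 -9.6000e-01
  9.5900e+00  1.5650e+01  1.3480e+01] sd [ 0.42  0.5   0.2  18.35 47.69 32.51]
```

Emit:
{"name": "arm_command", "arguments": {"commands": [{"delta_pos": [0.1,-0.1,2],"roll": 0},{"delta_pos": [0.2,-0.2,4],"roll": 0},{"delta_pos": [0.3,-0.3,6],"roll": 0},{"delta_pos": [0.3,-0.3,6],"roll": 0}]}}

```text
t: 16.92
ee_pos: [0.547, -0.0574, 0.2327]
tcp_rot: [-0.0, 0.993, 0.117, -0.0]
ft_force: [-0.3, 1.3, -2.6]
width: 0.02
gripper_force: 78.7
```

```bash
python3 -c "
from h import *
m=avgm(3)"
```

```text
17.075 [ 5.4706e+02 -5.7400e+01  2.3291e+02  3.3000e-01  8.6000e-01 -1.9200e+00
  2.4000e-01  5.4500e+00 -1.3790e+01] sd [ 0.33  0.41  0.37 47.5  39.3   3.5 ]
```

Emit:
{"name": "arm_command", "arguments": {"commands": [{"delta_pos": [0.1,-0.1,2],"roll": 0},{"delta_pos": [0.2,-0.2,4],"roll": 0},{"delta_pos": [0.3,-0.3,6],"roll": 0},{"delta_pos": [0.3,-0.3,6],"roll": 0}]}}

```text
t: 17.58
ee_pos: [0.5472, -0.057, 0.2267]
tcp_rot: [-0.0, 0.993, 0.117, -0.0]
ft_force: [-1.8, 0.2, -0.9]
width: 0.0206
gripper_force: 78.7
```

```bash
python3 -c "
from h import *
m=avgm(3)"
```

```text
17.725 [ 5.4728e+02 -5.7040e+01  2.2691e+02  3.9000e-01 -2.4000e-01 -6.8000e-01
 -9.5700e+00  5.0700e+00  3.5560e+01] sd [ 0.06  0.11  0.63 31.94 24.86  7.33]
```

Emit:
{"name": "arm_command", "arguments": {"commands": [{"delta_pos": [0.1,-0.1,1.5],"roll": 0},{"delta_pos": [0.1,-0.1,3],"roll": 0},{"delta_pos": [0.2,-0.2,4],"roll": 0},{"delta_pos": [0.2,-0.2,4],"roll": 0}]}}

```text
t: 18.23
ee_pos: [0.5474, -0.0568, 0.2228]
tcp_rot: [-0.0, 0.993, 0.117, -0.0]
ft_force: [-0.5, 0.1, -1.1]
width: 0.0202
gripper_force: 78.7
```

```bash
python3 -c "
from h import *
m=avgm(3)"
```

```text
18.375 [ 5.4743e+02 -5.6810e+01  2.2294e+02 -1.5000e-01  5.3000e-01 -1.6900e+00
  5.8700e+00 -7.0300e+00  1.0280e+01] sd [ 0.51  0.31  0.71 21.8  53.22  6.52]
```

Emit:
{"name": "arm_command", "arguments": {"commands": [{"delta_pos": [0.1,-0.1,1.5],"roll": 0},{"delta_pos": [0.1,-0.1,3],"roll": 0},{"delta_pos": [0.2,-0.2,4],"roll": 0},{"delta_pos": [0.2,-0.2,4],"roll": 0}]}}

```text
t: 18.88
ee_pos: [0.5479, -0.0567, 0.22]
tcp_rot: [0.0, 0.993, 0.117, 0.001]
ft_force: [-1.0, 0.3, 6.9]
width: 0.0201
gripper_force: 79.6
```

```bash
python3 -c "
from h import *
m=avgm(3)"
```

```text
19.025 [ 5.4791e+02 -5.6660e+01  2.2004e+02 -1.2900e+00  2.6000e-01  7.3100e+00
  1.2553e+02  3.1332e+02 -1.6150e+01] sd [ 0.39  0.28  0.19 26.07 18.2  33.92]
```

Emit:
{"name": "arm_command", "arguments": {"commands": [{"delta_pos": [0,0,0.5],"roll": 0},{"delta_pos": [0,0,1],"roll": 0},{"delta_pos": [0,0,1.5],"roll": 0},{"delta_pos": [0,-0.1,2],"roll": 0}]}}

```text
t: 19.52
ee_pos: [0.5481, -0.0566, 0.2187]
tcp_rot: [0.001, 0.993, 0.117, 0.002]
ft_force: [-0.8, 0.2, 12.7]
width: 0.0201
gripper_force: 80.0
```

```bash
python3 -c "
from h import *
m=avgm(4)"
```

```text
19.725 [ 5.4808e+02 -5.6580e+01  2.1870e+02 -1.5800e+00  5.0000e-01  1.1540e+01
  1.5380e+02  4.3151e+02  1.1200e+01] sd [ 0.47  0.57  0.29  9.67 25.17 21.16]
```

Emit:
{"name": "arm_command", "arguments": {"commands": [{"delta_pos": [0,0,0.5],"roll": 0},{"delta_pos": [0,0,1],"roll": 0},{"delta_pos": [0,0,1.5],"roll": 0},{"delta_pos": [0,-0.1,2],"roll": 0}]}}

```text
t: 20.23
ee_pos: [0.5482, -0.0565, 0.2171]
tcp_rot: [0.001, 0.993, 0.117, 0.002]
ft_force: [-1.6, 1.1, 14.7]
width: 0.0201
gripper_force: 80.2
```

```bash
python3 -c "
from h import *
m=avgm(4)"
```

```text
20.425 [548.21 -56.54 217.15  -2.16   0.77  14.23 189.45 543.31  18.86] sd [ 0.46  0.71  0.28 37.27 24.77 19.7 ]
```

Emit:
{"name": "arm_command", "arguments": {"commands": [{"delta_pos": [-0.3,0,0],"roll": 0},{"delta_pos": [-0.5,-0.1,0.5],"roll": 0},{"delta_pos": [-0.5,-0.1,1],"roll": 0},{"delta_pos": [-0.5,-0.1,1.5],"roll": 0}]}}

```text
t: 20.92
ee_pos: [0.5478, -0.0565, 0.2154]
tcp_rot: [0.001, 0.993, 0.117, 0.002]
ft_force: [-1.3, 0.3, 11.3]
width: 0.0207
gripper_force: 80.2
```

```bash
python3 -c "
from h import *
m=avgm(4)"
```

```text
21.125 [547.76 -56.53 215.3   -0.65   0.64  11.37 168.05 245.25 -13.37] sd [ 0.53  0.51  0.2  16.48 10.27 28.26]
```

Emit:
{"name": "arm_command", "arguments": {"commands": [{"delta_pos": [-0.1,0,0.5],"roll": 0},{"delta_pos": [-0.1,0,1],"roll": 0},{"delta_pos": [-0.1,-0.1,1.5],"roll": 0},{"delta_pos": [-0.1,-0.1,2],"roll": 0},{"delta_pos": [-0.1,-0.1,2.5],"roll": 0},{"delta_pos": [-0.1,-0.1,3],"roll": 0}]}}

```text
t: 21.88
ee_pos: [0.5478, -0.0564, 0.2125]
tcp_rot: [0.001, 0.993, 0.117, 0.002]
ft_force: [-0.6, 1.5, 12.9]
width: 0.0206
gripper_force: 80.2
```

```bash
python3 -c "
from h import *
m=avgm(4)"
```

```text
22.075 [547.7  -56.42 212.32  -0.95   0.8   10.56 238.56 167.26   4.09] sd [ 0.54  0.24  0.7  17.32 34.84  8.12]
```

Emit:
{"name": "arm_command", "arguments": {"commands": [{"delta_pos": [0,-0.1,0.5],"roll": 0},{"delta_pos": [0,-0.2,1],"roll": 0},{"delta_pos": [0,-0.2,1.5],"roll": 0},{"delta_pos": [0,-0.3,2],"roll": 0},{"delta_pos": [0,-0.3,2.5],"roll": 0},{"delta_pos": [0,-0.3,3],"roll": 0},{"delta_pos": [0,-0.3,3.5],"roll": 0}]}}

```text
t: 22.95
ee_pos: [0.5478, -0.0562, 0.209]
tcp_rot: [0.001, 0.993, 0.117, 0.002]
ft_force: [0.4, 0.7, 12.2]
width: 0.0203
gripper_force: 80.2
```

```bash
python3 -c "
from h import *
m=avgm(4)"
```

```text
23.15 [ 5.4780e+02 -5.6200e+01  2.0904e+02 -1.0000e+00  5.3000e-01  1.2700e+01
  2.1812e+02  1.9720e+02  1.7270e+01] sd [ 0.16  0.22  0.13 23.36 28.21 36.54]
```

Emit:
{"name": "arm_command", "arguments": {"commands": [{"delta_pos": [0,-0.1,0.5],"roll": 0},{"delta_pos": [0,-0.2,1],"roll": 0},{"delta_pos": [0,-0.2,1.5],"roll": 0},{"delta_pos": [0,-0.2,2],"roll": 0},{"delta_pos": [0,-0.3,2.5],"roll": 0},{"delta_pos": [0.1,-0.3,3],"roll": 0},{"delta_pos": [0.1,-0.3,3.5],"roll": 0}]}}

```text
t: 24.02
ee_pos: [0.5479, -0.056, 0.2056]
tcp_rot: [0.001, 0.993, 0.117, 0.002]
ft_force: [-0.4, 0.8, 12.9]
width: 0.0202
gripper_force: 80.2
```

```bash
python3 -c "
from h import *
m=avgm(4)"
```

```text
24.225 [ 5.4782e+02 -5.5970e+01  2.0545e+02 -4.0000e-01  4.0000e-01  1.1980e+01
  1.1579e+02  1.4951e+02 -2.6000e+01] sd [ 0.3   0.44  0.33 21.08 19.97 31.18]
```

Emit:
{"name": "arm_command", "arguments": {"commands": [{"delta_pos": [0,-0.1,0.5],"roll": 0},{"delta_pos": [0,-0.1,1],"roll": 0},{"delta_pos": [0,-0.2,1.5],"roll": 0},{"delta_pos": [0,-0.2,2],"roll": 0},{"delta_pos": [0,-0.2,2.5],"roll": 0},{"delta_pos": [0.1,-0.2,3],"roll": 0},{"delta_pos": [0.1,-0.2,3.5],"roll": 0}]}}

```text
t: 25.1
ee_pos: [0.5479, -0.0558, 0.202]
tcp_rot: [0.001, 0.993, 0.117, 0.002]
ft_force: [-0.3, -0.3, 13.3]
width: 0.02
gripper_force: 80.2
```

```bash
python3 -c "
from h import *
m=avgm(4)"
```

```text
25.3 [ 5.4794e+02 -5.5760e+01  2.0199e+02 -2.0000e-02  3.3000e-01  1.2050e+01
  6.1170e+01  9.4010e+01  1.6280e+01] sd [ 0.41  0.29  0.39 29.83 12.63 10.83]
```

Emit:
{"name": "arm_command", "arguments": {"commands": [{"delta_pos": [0,-0.1,0.5],"roll": 0},{"delta_pos": [0,-0.1,1],"roll": 0},{"delta_pos": [0,-0.2,1.5],"roll": 0},{"delta_pos": [0.1,-0.2,2],"roll": 0},{"delta_pos": [0.1,-0.2,2.5],"roll": 0},{"delta_pos": [0.1,-0.2,3],"roll": 0},{"delta_pos": [0.1,-0.2,3.5],"roll": 0}]}}

```text
t: 26.18
ee_pos: [0.548, -0.0556, 0.1985]
tcp_rot: [0.001, 0.993, 0.117, 0.002]
ft_force: [-0.3, -0.1, 12.0]
width: 0.0204
gripper_force: 80.2
```

```bash
python3 -c "
from h import *
m=avgm(4)"
```

```text
26.375 [ 5.4796e+02 -5.5550e+01  1.9835e+02 -5.4000e-01  1.5000e-01  1.1170e+01
  4.3240e+01  5.2520e+01 -6.2800e+00] sd [ 0.23  0.24  0.15 23.85 12.33 52.95]
```

Emit:
{"name": "arm_command", "arguments": {"commands": [{"delta_pos": [0,-0.1,0.5],"roll": 0},{"delta_pos": [0,-0.1,1],"roll": 0},{"delta_pos": [0,-0.1,1.5],"roll": 0},{"delta_pos": [0.1,-0.2,2],"roll": 0},{"delta_pos": [0.1,-0.2,2.5],"roll": 0},{"delta_pos": [0.1,-0.2,3],"roll": 0}]}}

```text
t: 27.12
ee_pos: [0.5471, -0.0551, 0.1933]
tcp_rot: [0.0, 0.993, 0.117, 0.0]
ft_force: [0.9, -1.2, -0.5]
width: 0.0204
gripper_force: 78.8
```

```bash
python3 -c "
from h import *
m=avgm(4)"
```

```text
27.325 [ 547.05  -55.1   193.36    1.48   -1.27   -0.58 -340.56 -372.69    5.69] sd [ 0.48  0.47  0.48 28.14 19.14 20.41]
```

The drag is gone, so the plug should have dropped. I'll check the tray.

```bash
python3 - <<'E'
from h import *
im,_=manip.get_image('scene'); print([(round(b['p'],2),np.round(b['position'])) for b in manip.boxes_of('scene','plug')])
cv2.imwrite('pics/p.png',cv2.resize(im[170:245,210:290],None,fx=7,fy=7,interpolation=2))
E
```

```text
[]
```

View pics/p.png

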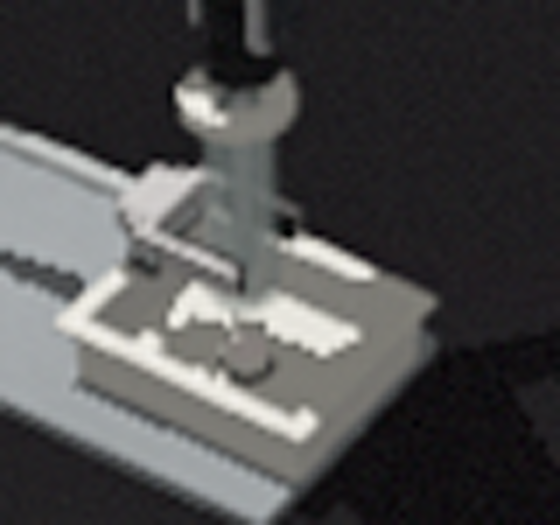

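The plug lies in the white tray (crop ≈ (248, 355)). Next I'll relieve the sideways load and draw the rod back up along the lean.

Emit:
{"name": "arm_command", "arguments": {"commands": [{"delta_pos": [0.5,0.4,0],"roll": 0},{"delta_pos": [0.8,0.6,0],"roll": 0},{"delta_pos": [0.5,0.9,-8],"roll": 0},{"delta_pos": [0.1,1.3,-16],"roll": 0},{"delta_pos": [-0.3,1.7,-24],"roll": 0},{"delta_pos": [-0.3,1.7,-24],"roll": 0}]}}

```text
t: 28.18
ee_pos: [0.5473, -0.0568, 0.2183]
tcp_rot: [0.0, 0.993, 0.117, 0.001]
ft_force: [0.2, -0.0, -2.1]
width: 0.0203
gripper_force: 78.7
```

```bash
python3 -c "
from h import *
m=avgm(4)"
```

```text
28.375 [ 5.4699e+02 -5.6730e+01  2.1735e+02  0.0000e+00 -2.7000e-01 -1.6100e+00
  9.2000e+00  2.7060e+01 -1.3200e+01] sd [ 0.36  0.5   0.51 20.76 11.81 26.46]
```

Emit:
{"name": "arm_command", "arguments": {"commands": [{"delta_pos": [-0.3,0.4,-10],"roll": 0},{"delta_pos": [-0.6,0.9,-20],"roll": 0},{"delta_pos": [-1,1.4,-30],"roll": 0},{"delta_pos": [-1.2,1.8,-40],"roll": 0},{"delta_pos": [-1.5,2.1,-48],"roll": 0},{"delta_pos": [-1.7,2.3,-55],"roll": 0},{"delta_pos": [-1.7,2.3,-55],"roll": 0}]}}

```text
t: 29.25
ee_pos: [0.5461, -0.0595, 0.2729]
tcp_rot: [0.0, 0.993, 0.117, 0.0]
ft_force: [0.2, 0.2, -1.8]
width: 0.0202
gripper_force: 78.7
```

```bash
python3 -c "
from h import *
m=avgm(4)"
```

```text
29.45 [ 5.4590e+02 -5.9370e+01  2.7216e+02 -6.0000e-02  1.2000e-01 -1.6100e+00
 -5.8900e+00 -1.4650e+01 -3.9800e+00] sd [ 0.54  0.17  0.25 25.73 38.49 23.3 ]
```

Free. Now out of the mouth and up to the transit height.

Emit:
{"name": "arm_command", "arguments": {"commands": [{"delta_pos": [-0.4,0.4,-9],"roll": 0},{"delta_pos": [-0.7,0.6,-18],"roll": 0},{"delta_pos": [-1,0.8,-27],"roll": 0},{"delta_pos": [-1,0.8,-45],"roll": 0},{"delta_pos": [-1,0.8,-65],"roll": 0},{"delta_pos": [-1,0.8,-65],"roll": 0}]}}

```text
t: 30.2
ee_pos: [0.5456, -0.0605, 0.339]
tcp_rot: [0.001, 0.993, 0.117, 0.002]
ft_force: [0.5, 0.5, -2.3]
width: 0.0203
gripper_force: 78.7
```

```bash
python3 -c "
from h import *
m=avgm(2); rel(m,(493.3,312.4,337))"
```

```text
30.3 [ 5.4515e+02 -6.0400e+01  3.3732e+02  1.6000e-01 -5.5000e-01 -1.6700e+00
  4.6410e+01  1.8520e+01 -2.6130e+01] sd [ 0.37  0.08  0.07 17.44  8.72 40.76]
(493.3, 312.4, 337) -> [ 3.630e+01 -3.746e+02  3.000e-01]
```

Emit:
{"name": "arm_command", "arguments": {"commands": [{"delta_pos": [36,-375,0],"roll": 0},{"delta_pos": [36,-375,0],"roll": 0},{"delta_pos": [36,-375,0],"roll": 0},{"delta_pos": [36,-375,0],"roll": 0},{"delta_pos": [36,-375,0],"roll": 0},{"delta_pos": [36,-375,0],"roll": 0},{"delta_pos": [36,-375,0],"roll": 0},{"delta_pos": [36,-375,0],"roll": 0}]}}

```text
t: 31.3
ee_pos: [0.4928, 0.3125, 0.3366]
tcp_rot: [0.0, 0.993, 0.117, -0.001]
ft_force: [-0.1, 0.2, -0.6]
width: 0.0202
gripper_force: 78.9
```

Emit:
{"name": "arm_command", "arguments": {"commands": [{"delta_pos": [0,0,0],"roll": 0},{"delta_pos": [0,0,0],"roll": 0},{"delta_pos": [0,0,0],"roll": 0}]}}

```text
t: 31.68
ee_pos: [0.4932, 0.312, 0.3376]
tcp_rot: [-0.0, 0.993, 0.117, 0.0]
ft_force: [0.2, 0.3, -1.1]
width: 0.0204
gripper_force: 78.9
```

```bash
python3 -c "
from h import *
m=avgm(3); rel(m,(493.2,312.7,196),(493.2,312.7,142))"
```

```text
31.825 [ 4.9310e+02  3.1230e+02  3.3751e+02 -4.7000e-01  2.1000e-01 -1.3200e+00
  5.8800e+00 -2.9600e+01  1.8440e+01] sd [ 0.16  0.2   0.58  9.28 24.44 41.56]
(493.2, 312.7, 196) -> [  0.2  -0.4 141.5]
(493.2, 312.7, 142) -> [  0.2  -0.4 195.5]
```

Emit:
{"name": "arm_command", "arguments": {"commands": [{"delta_pos": [0.2,-0.4,50],"roll": 0},{"delta_pos": [0.2,-0.4,100],"roll": 0},{"delta_pos": [0.2,-0.4,125],"roll": 0},{"delta_pos": [0.2,-0.4,138],"roll": 0},{"delta_pos": [0.2,-0.4,143],"roll": 0},{"delta_pos": [0.2,-0.4,148],"roll": 0},{"delta_pos": [0.2,-0.4,152],"roll": 0},{"delta_pos": [0.2,-0.4,152],"roll": 0}]}}

```text
t: 32.83
ee_pos: [0.4931, 0.3131, 0.1855]
tcp_rot: [-0.0, 0.993, 0.117, 0.0]
ft_force: [-0.7, -0.6, -1.9]
width: 0.0206
gripper_force: 78.9
```

```bash
python3 -c "
from h import *
m=avgm(3)"
```

```text
32.975 [ 4.9318e+02  3.1314e+02  1.8572e+02  3.0000e-02  2.0000e-02 -1.6300e+00
  1.3080e+01  1.0470e+01 -1.8250e+01] sd [ 0.31  0.24  0.2  28.47 68.58 15.54]
```

Emit:
{"name": "arm_command", "arguments": {"commands": [{"delta_pos": [0,0,12],"roll": 0},{"delta_pos": [0,0,26],"roll": 0},{"delta_pos": [0,0,38],"roll": 0},{"delta_pos": [0,0,42],"roll": 0},{"delta_pos": [0,0,44],"roll": 0},{"delta_pos": [0,0,45],"roll": 0},{"delta_pos": [0,0,45.5],"roll": 0},{"delta_pos": [0,0,45.5],"roll": 0}]}}

```text
t: 33.98
ee_pos: [0.4931, 0.3131, 0.1401]
tcp_rot: [-0.0, 0.993, 0.117, 0.0]
ft_force: [-1.0, -0.5, -0.6]
width: 0.0205
gripper_force: 78.9
```

```bash
python3 -c "
from h import *
m=avgm(3)"
```

```text
34.125 [ 4.9312e+02  3.1311e+02  1.4008e+02  5.0000e-02 -2.3000e-01 -1.4800e+00
 -7.2400e+00  1.7900e+00 -8.5300e+00] sd [ 0.11  0.49  0.23 13.44 27.1  24.53]
```

Emit:
{"name": "arm_command", "arguments": {"commands": [{"delta_pos": [0,0,0.5],"roll": 0},{"delta_pos": [0,0,1],"roll": 0},{"delta_pos": [0,0,1],"roll": 0},{"delta_pos": [0,0,1],"roll": 0}]}}

```text
t: 34.62
ee_pos: [0.4934, 0.3132, 0.1396]
tcp_rot: [-0.0, 0.993, 0.117, 0.001]
ft_force: [-0.6, 0.0, 5.5]
width: 0.0203
gripper_force: 79.1
```

```bash
python3 -c "
from h import *
m=avgm(3)"
```

```text
34.775 [ 493.37  313.18  139.65   -0.87   -0.66    5.94 -154.13  188.36    5.17] sd [ 0.4   0.32  0.39  8.26 28.72 30.79]
```

The foot is on the hole's floor, so I'll release and then rise.

Emit:
{"name": "arm_command", "arguments": {"commands": [{"delta_pos": [0,0,-0.5],"roll": 0},{"delta_pos": [0,0,-0.5],"roll": 0},{"delta_pos": [0,0,-0.5],"roll": 0},{"delta_pos": [0,0,-0.5],"roll": 0},{"delta_pos": [0,0,-0.5],"roll": 0},{"delta_pos": [0,0,-0.5],"roll": 0},{"delta_pos": [0,0,-0.5],"roll": 0},{"delta_pos": [0,0,-0.5],"roll": 0}], "jaw": 1}}

```text
t: 35.78
ee_pos: [0.4931, 0.3131, 0.1394]
tcp_rot: [0.0, 0.993, 0.117, -0.0]
ft_force: [0.5, 0.0, 0.2]
width: 0.0854
gripper_force: 0.0
```

Emit:
{"name": "arm_command", "arguments": {"commands": [{"delta_pos": [0,0,-15],"roll": 0},{"delta_pos": [0,0,-50],"roll": 0},{"delta_pos": [0,0,-100],"roll": 0},{"delta_pos": [0,0,-140],"roll": 0},{"delta_pos": [0,0,-160],"roll": 0},{"delta_pos": [0,0,-160],"roll": 0},{"delta_pos": [0,0,-160],"roll": 0}]}}

```text
t: 36.65
ee_pos: [0.4927, 0.313, 0.2987]
tcp_rot: [0.0, 0.993, 0.117, -0.001]
ft_force: [0.5, -0.7, 0.2]
width: 0.0857
gripper_force: 0.0
```

```bash
python3 - <<'E'
from h import *
im,d=manip.get_image('scene'); im2,_=manip.get_image('top'); s=manip.get_state(); print(s['t'],s['ee_pos'],s['ft_force'],s['width'])
P=cloud('scene',d); h=near(P,.494,.313,.03,.178,.2); print(len(h),h.mean(0) if len(h) else '')
a=cv2.resize(im[150:330,170:400],None,fx=3.3,fy=3.3,interpolation=2); cv2.imwrite('pics/end.png',a)
cv2.imwrite('pics/end_t.png',cv2.resize(im2[150:250,240:350],None,fx=5,fy=5,interpolation=2))
E
```

```text
36.75 [0.49280051 0.312953   0.29835924] [-0.15077491 -0.0241257   0.07376643] 0.08539280482951264
63 [0.49628096 0.31392395 0.18287766]
```

View pics/end.png

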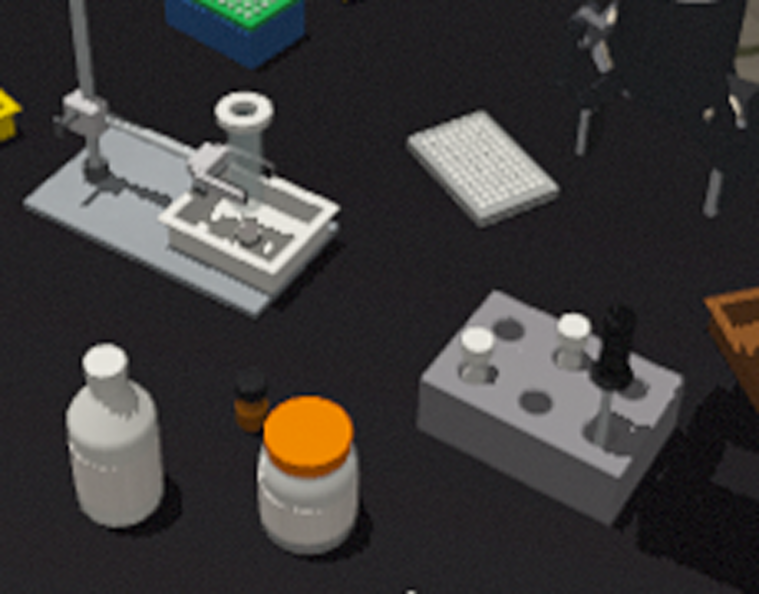

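View pics/end_t.png

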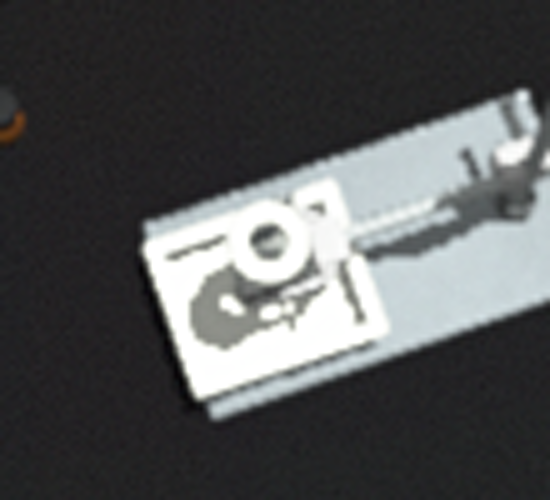

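The rod stands upright in its rack hole (crop ≈ (612, 385)), the plug lies in the white tray (crop ≈ (250, 230)), and everything else is where it was. Handing in.

```bash
python3 -c "
from station import manip
print(manip.finish_job())"
```

```text
the job is handed in; nothing more can be done
None
```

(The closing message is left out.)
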